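# Clamp the red specimen mount in the two-nest fixture

## Task

Two resin specimen mounts, one red and one green, sit in the nests of the swing clamp fixture. With the fingers, push the clamp strap round until it is over the red mount, against its stop, and then push the red cam lever fully down so that the pad clamps the mount. Do not press the lever down before the strap is over the red mount, lift neither mount out of its nest, leave the other things on the desk where they are, and finish clear of everything.

Things in the scene. Friction and masses are not known exactly. Their poses are not given: they have to be found in the camera images.
- clamp_fixture: Fixed swing clamp fixture. Origin on the desk, on the strap's upright pivot axis; z up, -x points from the pivot to the front edge (towards the robot at yaw 0), +y to the left seen from the robot. Grey base plate 105 mm (x from -75 to +30) by 200 mm (y from -100 to +100), top at z = 10 mm.
- nest_left (a point): Centre of the floor of the left brass ring nest, in the fixture's frame x = -46, y = +66, z = 10 mm, 80 mm from the pivot axis. Ring outer diameter 42 mm, inner 33 mm, rim at z = 16 mm.
- nest_right (a point): The same for the right nest, at x = -46, y = -66, z = 10 mm in the fixture's frame.
- strap_pivot (a point): Top of the nut on the strap's pivot axis, z = 66 mm; post, hub and nut are at most 18 mm in radius. Two steel stop pins 9 mm thick, top at z = 50 mm, stand at the outer sides of the strap's two end positions, 34 mm out from the pivot.
- clamp_strap (a joint): Turn of the steel strap about the upright pivot, rad. At 0 it points along the fixture's -x; positive is counterclockwise from above, towards the right nest: its direction in the fixture's frame is (-cos, -sin). Hard stops at -0.96 (exactly over the left nest) and +0.96 (over the right nest). Friction 0.25 N m; it stays where it is left. It starts between -0.45 and 0.45.
- strap_push_point (a point): Middle of the strap, 45 mm from the pivot, z = 48 mm. The strap is a bar 20 mm wide (side faces 10 mm either side), underside at z = 40 mm, top at 56 mm, running from the pivot to 96 mm out. Pushed on a side face here it takes about 5.5 N to move; 35 to 60 mm from the pivot is clear of other parts.
- strap_pad_axis (a point): Point on the strap's top face (z = 56 mm) straight above the pressure pad, 80 mm from the pivot.
- cam_lever (a joint): Turn of the red cam lever, rad. 0: fully open, leaning outward (away from the strap's pivot) and up, 0.95 rad above level. It grows as the lever is pushed outward and down; 0.95: fully down, level, pointing on past the strap's end, at a hard stop, its top at z = 73 mm. Friction 0.12 N m (2 N at 60 mm), more as the pad meets the mount; stays where left. Starts between 0 and 0.2.
- lever_hinge (a point): Hinge axis of the lever on the strap, 80 mm from the strap's pivot, z = 68 mm. The axis is level and square to the strap, so the lever turns in the strap's upright lengthwise plane and swings round with the strap. Between steel cheeks 20 mm wide overall.
- lever_tip (a point): End of the red lever's handle, on its middle line, 82 mm from the lever's hinge. The handle is 18 mm wide and 10 mm thick (5 mm either side of the middle line) from 33 mm from the hinge to the end.
- pressure_pad: Black rubber pad 16 mm wide under the strap, driven down 6 mm by the lever (sprung). Lever open: its underside is at z = 30 mm, 4 mm over a mount. Origin at the centre of its underside.
- red_mount: Red resin disc, 30 mm diameter, 16 mm high, loose in one of the two nests (either one), underside at z = 10 mm, top at 26 mm. Origin at the centre of its underside.
- green_mount: Green resin disc, 30 mm diameter, 16 mm high, loose in the other nest. Origin at the centre of its underside.
- black_mount: Bystander: loose black resin disc, 30 mm diameter, 14 mm high, on the desk in front of the fixture.
- spare_eyepiece: Bystander: loose black microscope eyepiece standing beside the fixture's left (+y) edge, 35 mm diameter, 45 mm high.
- tape_roll: Bystander: loose roll of tape lying beside the fixture's right (-y) edge, 55 mm diameter, 18 mm high.
- wash_bottle: Bystander: loose white wash bottle with a red cap, 61x84 mm, 176 mm high, on the left of the desk.
Things that resemble listed ones, but are neither listed nor needed, are in the scene too. Leave any blue or purple look-alike of the green_mount alone.

How it is judged:
By the outcome, as a careful person would: the job done as asked, in the order asked, and still so for the second after the job is handed in, with the robot touching nothing.
It also fails if it takes over 48 s, if anything falls off the work surface, if the arm or the gripper's body presses on something with over 40 N, if the wrist force passes 120 N, or if a joint passes its speed limit or range.

## Robot

A 6-joint arm with a two-finger parallel gripper is mounted at the origin on a cart in front of the work surface, level with it; the furniture and walls round the work are solid. World frame = base frame: x ahead of the robot, y to its left, z up, the work surface at z = 0. Lengths are in mm, angles in rad, forces in N, time in s.
With the tool pointing down it reaches from about 375 to 750 mm from the base axis. Payload 9 kg.
Tool frame: the origin (TCP) lies midway between the tips of the shut fingers; the grasp point (between the pads) lies 19 mm behind it; z points along the fingers, y is the line along which they close (so a half turn about z gives the same grasp; the last joint's range is limited). The gripper opens to 85 mm and grips with 20 to 120 N. Pads are 22 mm wide; open, the fingers measure 114 mm over their backs; the gripper's body (76 mm by 85 mm) begins 54 mm behind the grasp point. The pads swing forward as they close: fully open they stand 13 mm farther back than shut.
Start: joints at [0.902, 0.104, 0.097, 1.564, 0, 1.353], TCP at [261.42, 540.089, 231.331] pointing down, gripper open.
Joint ranges: [-2.99, 2.99], [-0.84, 1.86], [-1.1, 1.16], [-1.84, 2.11], [-1.51, 1.56], [-3.14, 3.14]. Speed limits (rad/s): [2.22, 2.22, 2.57, 3.14, 3.14, 3.14].

## Interface

Orientations are given as a 3x3 rotation matrix whose columns are the frame's x, y, z axes.
In Python, from station import env, vision, ticket, models gives the robot as it stands. The module is installed in compiled form; this text tells all that it offers.
- The arm moves only by the shell command python3 -m handwheel 'ROWS'. ROWS is JSON, a list of rows, each a list of 5 numbers: the finger opening in cm, from 0 to 8.54, then the shift along the world's x, y, z in cm, then the turn about the world's z in rad. In form: [[hand, x, y, z, twist], ...]. A call has 1 to 8 rows; each row shifts and turns the commanded pose from where the row before left it; what a row does not reach is not made up. A row lasts 1/10 s, in which the tool goes at most 50 mm and 8.59 degrees, less where a joint would pass 70% of its speed; a pose out of reach is approached as far as the arm can. A call is refused whole if a number of a shift passes 5 or a number of a turn 0.15, either way. A call with a gripper value outside its range is refused whole. The fingers move at their own pace and stop on an object; the grip force is fixed at half the most. Time passes only in rows, so rows that do not move let the fingers close. It gives the time, the measured TCP pose, the force, the opening and the grip force at its end, in the units of the state.
- env.observe(): the state, without advancing time (a new reading comes with each control period).
- vision.grab_frame(name): name is "scene" or "side" or "wrist"; returns a dict with "image" (400x640x3 uint8, red, green, blue), "fx", "fy", "cx", "cy" (pixels), "R" (3x3) and "t" (3): a world point X has camera coordinates R X + t. Camera axes: x right, y down, z forward; pixel columns grow to the right and rows downward; lengths in mm; the calibration is good to about 2 mm. A picture is of the moment at which its call begins. There is no depth.
- ticket.hand_in(): hands the job in; it is judged then, once.
Trained networks look in a picture, given as the dict that the camera call returned (one of the last four; its "shot" number tells which), for a name from the list of things; names that differ only in an ending like _2 or _b are one class to them, and where a whole thing is asked for, a point or a joint stands for the part that bears it (a point fixed in the world has none). Each returns a list of dicts, best first, with "conf" (0 to 1); they miss things now and then, are a little off and sometimes report something else, mostly with a low value. They report only what shows in the picture. A call takes as long as a camera call. They do not tell look-alikes from the thing itself.
- models.boxes_of(picture, thing): "uv" ([column, row] in pixels, amid what is visible of it).
- models.masks_of(picture, thing): "pixels" (400x640 bool, what is visible of it) and "uv" ([column, row] in pixels, amid what is visible of it).
- models.tip_of(picture, thing): "uv" ([column, row] in pixels: a listed point, or the origin of a listed thing).
The state is a dict: "t": time; "qpos": joint angles; "qvel": joint speeds; "effort": joint torques, N m; "tcp_pos": TCP position; "tool_rot": TCP orientation; "force": force on the tool from outside, world axes, zero at the start; "torque": the same for the moment, N m; "grip_width": opening from 0.0 (shut) to 1.0 (fully open); "finger_force": force on a finger pad.
Only numpy, scipy, OpenCV 4.12 (cv2) and the standard library are available. Lean on these libraries where they do the work, as an engineer would, in place of code of your own. Each camera call takes 0.05 s, during which the arm holds its last target. There are 200 camera calls.

## Working session

There is one attempt and no reset: what is moved stays moved. The work goes in short steps, Python scripts to look and compute and a shell command to move; the robot and the scene stay as the last step left them, time stands still between calls to the robot, and variables do not carry over. Pictures are saved under pics/ and viewed, at most 10 in all, crops included, and the job is handed in when it is done.

```bash
mkdir -p pics; cat > h.py <<'E'
import numpy as np, cv2
from station import env, vision, ticket, models
def ray(p,uv):
    d=p["R"].T@np.array([(uv[0]-p["cx"])/p["fx"],(uv[1]-p["cy"])/p["fy"],1.0]); c=-p["R"].T@p["t"]; return c,d
def atz(p,uv,z):
    c,d=ray(p,uv); return c+d*(z-c[2])/d[2]
def tri(obs):
    A=np.zeros((3,3));b=np.zeros(3)
    for p,uv in obs:
        c,d=ray(p,uv); d=d/np.linalg.norm(d); P=np.eye(3)-np.outer(d,d); A+=P;b+=P@c
    return np.linalg.solve(A,b)
def save(p,n): cv2.imwrite("pics/"+n,cv2.cvtColor(p["image"],cv2.COLOR_RGB2BGR))
E
python3 - <<'E'
from h import *
Z=dict(nest_left=10,nest_right=10,strap_pivot=66,strap_push_point=48,strap_pad_axis=56,lever_hinge=68,lever_tip=None,red_mount=10,green_mount=10,clamp_fixture=0,black_mount=0,spare_eyepiece=0,tape_roll=0,wash_bottle=0)
P={n:vision.grab_frame(n) for n in("scene","side")}
for n,p in P.items(): save(p,n+"1.png")
print(env.observe()["tool_rot"].round(3) if hasattr(env.observe()["tool_rot"],'round') else env.observe()["tool_rot"])
for k,z in Z.items():
    o=[]
    for n,p in P.items():
        r=models.tip_of(p,k)[:2]
        print(k,n,[(np.round(a["uv"],0).tolist(),round(a["conf"],2),atz(p,a["uv"],z).round(0).tolist() if z is not None else '') for a in r])
        if r:o.append((p,r[0]["uv"]))
    if len(o)==2: print("   tri",tri(o).round(1))
E
```

```text
[[-0.9    0.436 -0.001]
 [ 0.436  0.9   -0.001]
 [ 0.    -0.001 -1.   ]]
nest_left scene [([363.0, 249.0], 0.63, [595.0, 21.0, 10.0])]
nest_left side [([324.0, 253.0], 0.71, [598.0, 25.0, 10.0])]
   tri [597.5  22.5  10. ]
nest_right scene [([423.0, 264.0], 0.95, [608.0, -115.0, 10.0])]
nest_right side [([337.0, 301.0], 0.7, [604.0, -117.0, 10.0])]
   tri [ 604.1 -116.7   11.7]
strap_pivot scene []
strap_pivot side [([352.0, 255.0], 0.55, [647.0, -46.0, 66.0])]
strap_push_point scene []
strap_push_point side [([330.0, 266.0], 0.73, [599.0, -53.0, 48.0])]
strap_pad_axis scene [([393.0, 252.0], 0.66, [561.0, -58.0, 56.0])]
strap_pad_axis side [([316.0, 269.0], 0.59, [568.0, -66.0, 56.0])]
   tri [570.3 -56.   46.8]
lever_hinge scene [([396.0, 249.0], 0.81, [560.0, -65.0, 68.0])]
lever_hinge side [([316.0, 264.0], 0.94, [569.0, -64.0, 68.0])]
   tri [568.5 -61.7  63.1]
lever_tip scene [([392.0, 244.0], 0.54, '')]
lever_tip side [([287.0, 241.0], 0.68, '')]
   tri [508.9 -65.3 127.5]
red_mount scene [([421.0, 266.0], 0.52, [599.0, -113.0, 10.0])]
red_mount side [([342.0, 301.0], 0.71, [6
[... 488 characters left out ...]
-48.2  -1.1]
black_mount scene [([396.0, 283.0], 0.52, [536.0, -80.0, 0.0])]
black_mount side []
spare_eyepiece scene [([340.0, 232.0], 0.56, [642.0, 103.0, 0.0])]
spare_eyepiece side [([336.0, 232.0], 0.53, [641.0, 108.0, 0.0]), ([350.0, 274.0], 0.29, [647.0, -37.0, 0.0])]
   tri [639.6 102.4   2.9]
tape_roll scene [([466.0, 276.0], 0.97, [624.0, -204.0, 0.0]), ([396.0, 243.0], 0.44, [661.0, -35.0, 0.0])]
tape_roll side [([356.0, 339.0], 0.58, [624.0, -203.0, 0.0])]
   tri [ 624.  -203.4    0. ]
wash_bottle scene [([224.0, 197.0], 0.76, [640.0, 460.0, 0.0]), ([340.0, 231.0], 0.28, [643.0, 102.0, 0.0])]
wash_bottle side [([312.0, 158.0], 0.83, [626.0, 459.0, 0.0])]
   tri [624.8 445.1  10.8]
```

```bash
python3 - <<'E'
import cv2
a=cv2.imread("pics/scene1.png")[200:320,260:500];b=cv2.imread("pics/side1.png")[190:360,240:420]
a=cv2.resize(a,None,fx=2.4,fy=2.4,interpolation=3)[:, :];b=cv2.resize(b,(360,340),interpolation=3)
import numpy as np
o=np.zeros((600,800,3),'u1');o[:a.shape[0],:a.shape[1]]=a;c=cv2.resize(b,(318,300));o[300:,:318]=c[:, :]
cv2.imwrite("pics/c1.png",o)
E
```

```text
(no output)
```

View pics/c1.png

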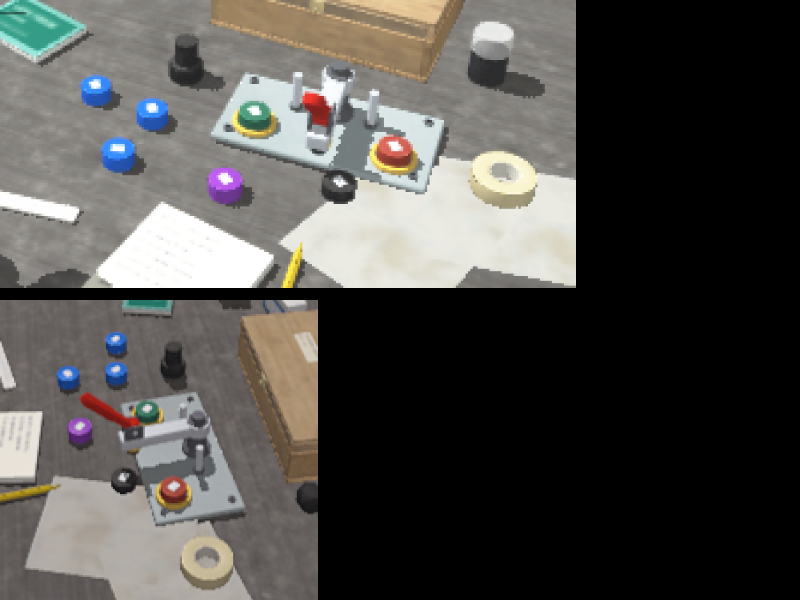

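The red mount is in the right (-y) nest, at about (421,266) in the scene image, and green is in the left. The strap points at the robot and leans slightly right. The lever is up and its tip sits near (287,241) in the side view. The pivot comes out at about (647,-46) with a fixture yaw of about 0.05, so I'll move to the strap's left side with the fingers shut.

```bash
python3 -m handwheel '[[0,2.4,-4.2,0,-0.11],[0,2.4,-4.2,0,-0.11],[0,2.4,-4.2,0,-0.11],[0,2.4,-4.2,0,-0.11],[0,2.4,-4.2,0,-0.11],[0,2.4,-4.2,0,-0.11],[0,2.4,-4.2,0,-0.11],[0,2.4,-4.2,0,-0.11]]'
python3 -m handwheel '[[0,2.4,-3.7,0,0],[0,2.4,-3.7,0,0],[0,2.4,-3.7,0,0],[0,2.4,-3.7,-2,0],[0,2.4,-3.7,-2,0],[0,2.2,-3.7,-2,0],[0,0,0,0,0],[0,0,0,0,0]]'
python3 - <<'E'
from h import *
s=env.observe();print(s["t"],s["tcp_pos"],s["tool_rot"][0:2],s["qpos"],s["grip_width"])
p=vision.grab_frame("wrist");save(p,"w1.png")
q=vision.grab_frame("side");c=vision.grab_frame("scene")
for k,z in dict(nest_left=10,nest_right=10,strap_pivot=66,strap_push_point=48,strap_pad_axis=56,lever_hinge=68,lever_tip=130).items():
    for n,f in(("w",p),("s",q),("c",c)):
        print(k,n,[(np.round(a["uv"],0).tolist(),round(a["conf"],2),atz(f,a["uv"],z).round(0).tolist()) for a in models.tip_of(f,k)[:1]])
E
```

```text
t: 2.3
tcp_pos: [454.1, 202.3, 231.6]
tool_rot: [[-0.233, 0.972, 0.001], [0.972, 0.233, 0.0], [-0.0, 0.001, -1.0]]
force: [1.0, -0.7, -0.1]
grip_width: 0.003
finger_force: 0.0
t: 3.1
tcp_pos: [595.1, -18.5, 170.5]
tool_rot: [[-0.236, 0.972, -0.002], [0.972, 0.236, 0.001], [0.001, -0.001, -1.0]]
force: [-0.4, 0.8, 0.7]
grip_width: -0.003
finger_force: 0.0
3.1 [595.0502216  -18.53469036 170.52922595] [[-2.36069627e-01  9.71734738e-01 -1.65236999e-03]
 [ 9.71735597e-01  2.36070956e-01  6.58398231e-04]] [-2.50705273e-01  8.85347634e-02 -2.93331833e-02  1.45469243e+00
  2.27883267e-04  1.08177082e+00] -0.003442487479047048
nest_left w [([328.0, 143.0], 0.7, [594.0, 15.0, 10.0])]
nest_left s [([321.0, 256.0], 0.81, [590.0, 16.0, 10.0])]
nest_left c [([364.0, 250.0], 0.65, [592.0, 18.0, 10.0])]
nest_right w []
nest_right s [([339.0, 302.0], 0.93, [608.0, -120.0, 10.0])]
nest_right c [([426.0, 263.0], 0.89, [612.0, -119.0, 10.0])]
strap_pivot w [([375.0, 244.0], 0.63, [646.0, -46.0, 66.0])]
strap_pivot s [([351.0, 255.0], 0.71, [645.0, -46.0, 66.0])]
strap_pivot c [([401.0, 226.0], 0.98, [645.0, -46.0, 66.0])]
strap_push_point w [([321.0, 232.0], 0.57, [604.0, -53.0, 48.0])]
strap_push_point s [([332.0, 265.0], 0.84, [604.0, -52.0, 48.0])]
strap_push_point c [([394.0, 244.0], 0.7, [599.0, -49.0, 48.0])]
strap_pad_axis w [([276.0, 230.0], 0.98, [568.0, -57.0, 56.0])]
strap_pad_axis s [([311.0, 268.0], 0.94, [559.0, -62.0, 56.0])]
strap_pad_axis c [([392.0, 253.0], 0.85, [559.0, -58.0, 56.0])]
lever_hinge w [([271.0, 240.0], 0.6, [566.0, -60.0, 68.0])]
lever_hinge s [([314.0, 263.0], 0.95, [565.0, -62.0, 68.0])]
lever_hinge c [([397.0, 247.0], 0.93, [566.0, -65.0, 68.0])]
lever_tip w [([163.0, 265.0], 0.95, [511.0, -63.0, 130.0])]
lever_tip s [([285.0, 246.0], 0.49, [508.0, -69.0, 130.0])]
lever_tip c [([368.0, 246.0], 0.61, [469.0, -37.0, 130.0])]
```

View pics/w1.png

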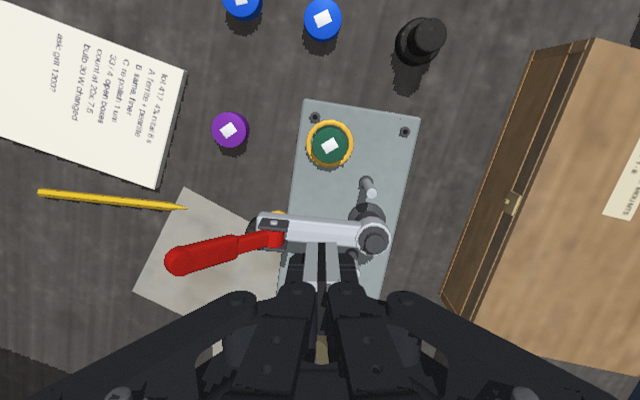

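The wrist view shows the strap running from pivot (375,244) to hinge (271,240), with the lever out to the left. Green is in the left nest at (328,143). The TCP is about 35 mm left of the strap line at 45 mm radius, so I'll descend and push.

```bash
python3 -m handwheel '[[0,0,0,-4.4,0],[0,0,0,-4.4,0],[0,0,0,-4.4,0],[0,0,0,0,0],[0,0.2,-1.4,0,0],[0,-0.1,-0.5,0,0.05],[0,-0.1,-0.5,0,0.1]]'
python3 -m handwheel '[[0,0,-0.5,0,0.1],[0,0,-0.5,0,0.1],[0,0.1,-0.5,0,0.1],[0,0.1,-0.5,0,0.1],[0,0.2,-0.5,0,0.1],[0,0,0,0,0]]'
python3 - <<'E'
from h import *
p=vision.grab_frame("wrist");save(p,"w2.png")
q=vision.grab_frame("side");c=vision.grab_frame("scene")
for k,z in dict(strap_pivot=66,strap_pad_axis=56,lever_hinge=68,lever_tip=130).items():
    for n,f in(("w",p),("s",q),("c",c)):
        print(k,n,[(np.round(a["uv"],0).tolist(),round(a["conf"],2),atz(f,a["uv"],z).round(0).tolist()) for a in models.tip_of(f,k)[:1]])
E
```

```text
t: 5.0
tcp_pos: [596.7, -42.2, 42.1]
tool_rot: [[-0.383, 0.924, 0.003], [0.924, 0.383, 0.001], [0.0, 0.003, -1.0]]
force: [0.5, 5.7, -2.9]
grip_width: -0.004
finger_force: 2.7
t: 5.6
tcp_pos: [600.9, -67.9, 42.3]
tool_rot: [[-0.778, 0.628, 0.003], [0.628, 0.778, -0.0], [-0.002, 0.002, -1.0]]
force: [-0.9, 2.8, 0.3]
grip_width: 0.002
finger_force: 1.3
strap_pivot w [([430.0, 331.0], 0.67, [645.0, -46.0, 66.0])]
strap_pivot s [([352.0, 253.0], 0.84, [648.0, -41.0, 66.0])]
strap_pivot c [([404.0, 225.0], 0.85, [652.0, -53.0, 66.0])]
strap_pad_axis w []
strap_pad_axis s [([331.0, 284.0], 0.71, [593.0, -110.0, 56.0])]
strap_pad_axis c [([424.0, 251.0], 0.65, [595.0, -114.0, 56.0])]
lever_hinge w [([231.0, 340.0], 0.87, [596.0, -110.0, 68.0])]
lever_hinge s [([335.0, 280.0], 0.74, [598.0, -112.0, 68.0])]
lever_hinge c []
lever_tip w []
lever_tip s [([318.0, 276.0], 0.57, [560.0, -155.0, 130.0])]
lever_tip c [([443.0, 240.0], 0.6, [551.0, -156.0, 130.0])]
```

The force is low and the strap is following, so I'll keep going until the stop pushes back.

```bash
python3 -m handwheel '[[0,0.2,-0.4,0,0.08],[0,0.2,-0.4,0,0.05],[0,0,0,0,0]]'; python3 -m handwheel '[[0,0.2,-0.3,0,0],[0,0,0,0,0]]'
```

```text
t: 6.65
tcp_pos: [603.0, -74.5, 38.9]
tool_rot: [[-0.853, 0.522, -0.001], [0.522, 0.853, 0.001], [0.001, 0.0, -1.0]]
force: [-0.5, 2.9, -0.5]
grip_width: -0.001
finger_force: 1.2
t: 6.85
tcp_pos: [603.4, -75.4, 38.7]
tool_rot: [[-0.852, 0.523, -0.004], [0.523, 0.852, 0.005], [0.006, 0.002, -1.0]]
force: [-9.2, 13.0, 7.7]
grip_width: 0.002
finger_force: 7.1
```

```bash
python3 -m handwheel '[[0,0.2,-0.2,0,0],[0,0,0,0,0]]'
python3 -m handwheel '[[0,-1,0.6,0,0],[0,-2,1.2,0,0],[0,-1.5,1,4,0],[0,0,0,5,0],[0,0,0,4,0],[0,0,0,0,0]]'
python3 - <<'E'
from h import *
p=vision.grab_frame("wrist");save(p,"w3.png")
q=vision.grab_frame("side");c=vision.grab_frame("scene");save(q,"s3.png");save(c,"c3.png")
P={"w":p,"s":q,"c":c}
for k,z in dict(strap_pivot=66,strap_pad_axis=56,lever_hinge=68,lever_tip=130,nest_right=10,nest_left=10).items():
    o=[]
    for n,f in P.items():
        r=models.tip_of(f,k)[:1]
        print(k,n,[(np.round(a["uv"],0).tolist(),round(a["conf"],2),atz(f,a["uv"],z).round(0).tolist()) for a in r])
        if r:o.append((f,r[0]["uv"]))
    if len(o)>1:print("  tri",tri(o).round(1))
E
```

```text
t: 7.05
tcp_pos: [603.5, -75.5, 38.6]
tool_rot: [[-0.853, 0.523, -0.008], [0.523, 0.853, 0.007], [0.011, 0.002, -1.0]]
force: [-19.5, 18.8, 16.1]
grip_width: -0.003
finger_force: 13.7
t: 7.65
tcp_pos: [565.5, -53.0, 176.3]
tool_rot: [[-0.851, 0.525, 0.01], [0.525, 0.851, -0.004], [-0.01, 0.002, -1.0]]
force: [0.6, -0.2, -0.1]
grip_width: -0.0
finger_force: 0.0
strap_pivot w [([378.0, 267.0], 0.86, [645.0, -46.0, 66.0])]
strap_pivot s [([351.0, 253.0], 0.77, [646.0, -39.0, 66.0])]
strap_pivot c [([401.0, 225.0], 0.91, [648.0, -47.0, 66.0])]
  tri [643.4 -46.2  70.6]
strap_pad_axis w []
strap_pad_axis s [([340.0, 285.0], 0.69, [608.0, -115.0, 56.0])]
strap_pad_axis c [([426.0, 250.0], 0.82, [598.0, -117.0, 56.0])]
  tri [ 607.2 -114.1   51.2]
lever_hinge w [([280.0, 274.0], 0.7, [607.0, -117.0, 68.0])]
lever_hinge s [([339.0, 280.0], 0.85, [607.0, -113.0, 68.0])]
lever_hinge c [([425.0, 244.0], 0.97, [602.0, -113.0, 68.0])]
  tri [ 605.7 -114.3   68.3]
lever_tip w [([182.0, 319.0], 0.95, [575.0, -163.0, 130.0])]
lever_tip s [([324.0, 278.0], 0.53, [569.0, -163.0, 130.0])]
lever_tip c [([452.0, 235.0], 0.59, [575.0, -166.0, 130.0])]
  tri [ 571.7 -164.1  131.4]
nest_right w [([289.0, 244.0], 0.89, [608.0, -115.0, 10.0])]
nest_right s [([338.0, 303.0], 0.81, [606.0, -120.0, 10.0])]
nest_right c [([425.0, 266.0], 0.95, [602.0, -120.0, 10.0])]
  tri [ 607.7 -117.3    5.4]
nest_left w [([402.0, 164.0], 0.92, [595.0, 16.0, 10.0])]
nest_left s [([324.0, 253.0], 0.73, [598.0, 27.0, 10.0])]
nest_left c [([363.0, 251.0], 0.67, [588.0, 17.0, 10.0])]
  tri [594.7  19.3  10.4]
```

View pics/w3.png

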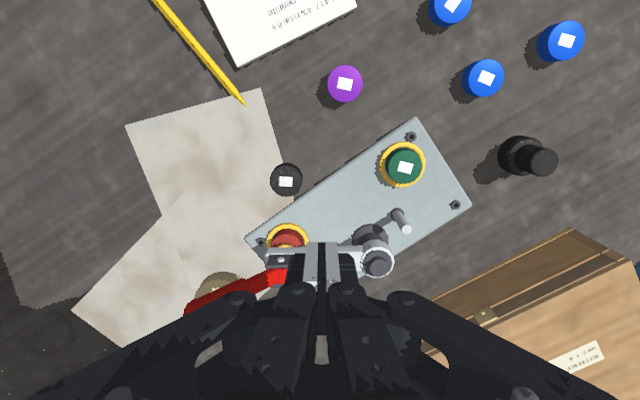

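The strap is against its stop: 31 N on the last push with no movement. The wrist view shows it over the red mount at (288,237), with the lever still open. The hinge is at about (606,-115), the lever tip at about (572,-164,131) and the strap direction is about (-0.506,-0.862). Next I'll move above the inner face of the lever.

```bash
python3 -m handwheel '[[0,1.5,-3.9,0,0],[0,1.5,-3.9,0,0],[0,0,0,-2.4,0],[0,0,0,-2.4,0],[0,0,0,0,0]]'
python3 -m handwheel '[[0,-0.3,-0.5,-0.3,0],[0,-0.3,-0.5,-0.3,0],[0,-0.3,-0.4,-0.5,0],[0,-0.3,-0.5,-0.5,0],[0,-0.2,-0.3,-0.6,0],[0,0,0,0,0]]'
```

```text
t: 9.2
tcp_pos: [590.4, -129.4, 117.7]
tool_rot: [[-0.852, 0.524, -0.005], [0.524, 0.852, 0.002], [0.006, -0.001, -1.0]]
force: [-0.7, 1.1, 0.3]
grip_width: -0.002
finger_force: 0.0
t: 9.8
tcp_pos: [577.7, -152.3, 98.5]
tool_rot: [[-0.852, 0.524, -0.001], [0.524, 0.852, 0.0], [0.001, -0.0, -1.0]]
force: [0.6, -0.2, -0.0]
grip_width: -0.001
finger_force: 0.0
```

```bash
python3 - <<'E'
from h import *
P={n:vision.grab_frame(n) for n in("wrist","side","scene")}
a=P["wrist"]["image"][150:400,100:500];b=cv2.resize(P["side"]["image"][240:340,270:400],None,fx=3,fy=3);c=cv2.resize(P["scene"]["image"][200:290,370:500],None,fx=3,fy=3)
o=np.zeros((560,800,3),'u1');o[:250,:400]=a;o[260:560,:390]=b;o[260:530,400:790]=c
cv2.imwrite("pics/m4.png",o[:,:,::-1])
o=[]
for n,f in P.items():
    r=models.tip_of(f,"lever_tip")[:1]
    print(n,[(np.round(a["uv"],0).tolist(),round(a["conf"],2)) for a in r])
    if r:o.append((f,r[0]["uv"]))
if len(o)>1:print(tri(o).round(1))
E
```

```text
wrist [([257.0, 277.0], 0.62)]
side [([340.0, 281.0], 0.53)]
scene [([456.0, 251.0], 0.62)]
[ 579.3 -174.1  107.2]
```

View pics/m4.png

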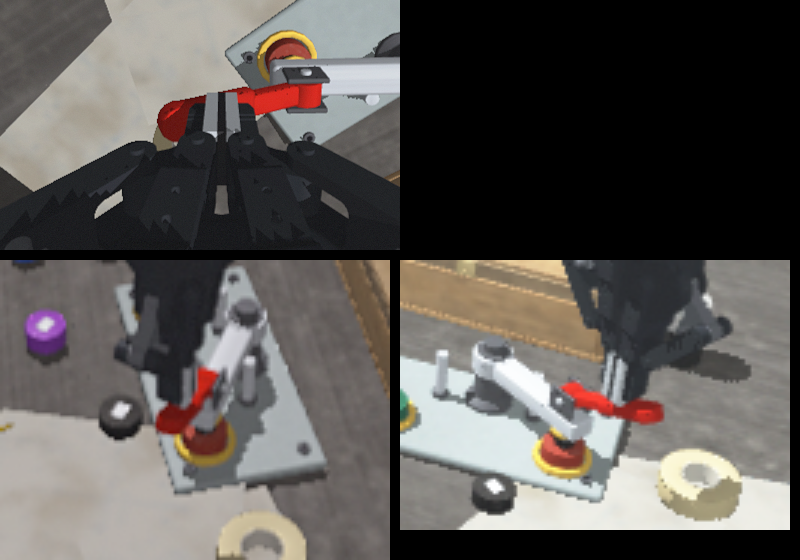

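Wrist crop: the fingertips rest across the red handle at about (222,110), and it has come down partway. I'll continue down with a small sideways correction.

```bash
python3 -m handwheel '[[0,0,-0.3,-0.6,0],[0,0,-0.3,-0.6,0],[0,0,-0.2,-0.6,0],[0,0,-0.1,-0.5,0],[0,0,0,0,0]]';python3 -m handwheel '[[0,0,0,-0.4,0],[0,0,0,-0.3,0],[0,0,0,0,0]]'
```

```text
t: 10.6
tcp_pos: [578.0, -161.0, 75.2]
tool_rot: [[-0.852, 0.524, -0.001], [0.524, 0.852, 0.0], [0.001, -0.0, -1.0]]
force: [0.2, 0.5, -1.5]
grip_width: 0.003
finger_force: 0.0
t: 10.9
tcp_pos: [578.9, -161.5, 72.3]
tool_rot: [[-0.852, 0.523, 0.002], [0.523, 0.852, -0.002], [-0.002, -0.001, -1.0]]
force: [-9.7, 2.8, 20.6]
grip_width: 0.001
finger_force: 10.4
```

```bash
python3 -m handwheel '[[0,0,0,-0.4,0],[0,0,0,0,0],[0,0,0,0,0]]'; python3 -m handwheel '[[0,0,0,1.5,0],[0,0,0,5,0],[0,-1,0,5,0],[0,-4,3,3,0],[0,-4,3,0,0],[0,-3,3,0,0],[0,0,0,0,0]]'
python3 - <<'E'
from h import *
P={n:vision.grab_frame(n) for n in("wrist","side","scene")}
a=P["wrist"]["image"][150:400,150:550];b=cv2.resize(P["side"]["image"][240:340,270:400],None,fx=3,fy=3);c=cv2.resize(P["scene"]["image"][200:290,370:500],None,fx=3,fy=3)
o=np.zeros((560,800,3),'u1');o[:250,:400]=a;o[260:560,:390]=b;o[260:530,400:790]=c
cv2.imwrite("pics/m5.png",o[:,:,::-1])
for k in("lever_tip","lever_hinge"):
  o=[]
  for n,f in P.items():
    r=models.tip_of(f,k)[:1]
    print(n,[(np.round(a["uv"],0).tolist(),round(a["conf"],2)) for a in r])
    if r:o.append((f,r[0]["uv"]))
  if len(o)>1:print(k,tri(o).round(1))
E
```

```text
t: 11.2
tcp_pos: [579.3, -161.8, 71.3]
tool_rot: [[-0.852, 0.523, 0.003], [0.523, 0.852, -0.003], [-0.004, -0.001, -1.0]]
force: [-19.6, 5.6, 43.9]
grip_width: 0.001
finger_force: 22.1
t: 11.9
tcp_pos: [461.7, -72.3, 205.4]
tool_rot: [[-0.853, 0.522, 0.0], [0.522, 0.853, 0.0], [0.0, 0.0, -1.0]]
force: [0.5, -0.9, 0.9]
grip_width: -0.003
finger_force: 0.0
wrist []
side [([321.0, 314.0], 0.61)]
scene [([458.0, 266.0], 0.59)]
lever_tip [ 560.3 -190.5   69.7]
wrist []
side [([339.0, 280.0], 0.66)]
scene [([429.0, 246.0], 0.94)]
lever_hinge [ 605.2 -119.3   67.9]
```

View pics/m5.png

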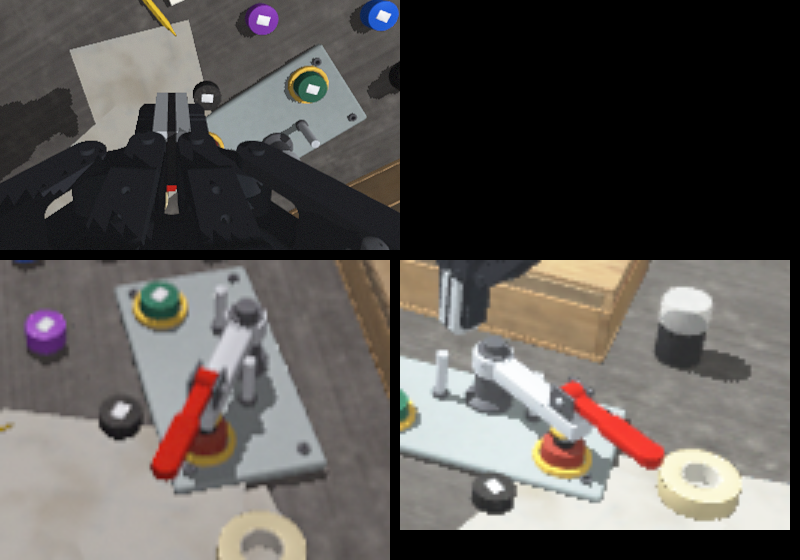

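The lever is level and at its stop, with its tip at z≈70 and 44 N on it without further travel. The strap is over the red mount, both mounts and the bystanders are in place, and the gripper is well clear.

```bash
python3 -c "
from station import ticket
print(ticket.hand_in())"
```

```text
the job is handed in; nothing more can be done
None
```

I handed the job in at about 12 s of the 48 s allowed: the strap is against its stop over the red mount, the red lever is fully down, the mounts and the bystanders I could see hadn't moved, and the arm is clear. No verdict came back.

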